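Shut the compact mirror and the drawer it lies in

ROBOT

A 7-joint arm with a two-finger parallel gripper is mounted at the origin on the work surface. World frame = base frame: x ahead of the robot, y to its left, z up, the work surface at z = 0. Lengths are in m, angles in degrees, forces in N, time in s.
With the tool pointing down it reaches from about 0.425 to 0.925 m from the base axis. Payload 6.8 kg.
Tool frame: the origin (TCP) lies midway between the tips of the shut fingers; the grasp point (between the pads) lies 19 mm behind it; z points along the fingers, y is the direction in which the jaws open and shut (so a half turn about z gives the same grasp; the last joint's range is limited). The gripper opens to 85 mm and grips with 20 to 120 N. Pads are 22 mm wide; open, the fingers measure 114 mm over their backs; the gripper's body (76 mm by 85 mm) begins 54 mm behind the grasp point. The pads swing forward as they close: fully open they stand 13 mm farther back than shut.
Start: joints at [68.348, 27.33, 1.283, 89.118, -0.659, 63.558, -4.761], TCP at [0.18, -0.651, 0.231] pointing down, gripper open.
Joint ranges: [-169.35, 169.35], [-19.33, 120.38], [-80.79, 83.38], [13.8, 139.57], [-78.32, 258.32], [9.67, 109.79], [-169.56, 169.56]. Speed limits (degrees/s): [136.94, 136.94, 180, 180, 180, 180, 180].

INTERFACE

Orientations are given as a 3x3 rotation matrix whose columns are the frame's x, y, z axes.
In Python, from rig import ctrl, read_camera, finder gives the robot as it stands.
- The arm moves only by the shell command python3 -m pendant 'ROWS' [FORCE]. ROWS is JSON, one flat list of numbers, 7 for each row, row after row: the finger opening in m, from 0 to 0.0854, then the shift along the tool's x, y, z in m, then the turn, a rotation vector about the tool's x, y, z in degrees. A call has 1 to 10 rows; each row is the pose to reach, as a shift and turn from the pose commanded when the call began, along the tool's axes at that moment; what a row does not reach only later rows make up. A row lasts 1/10 s, in which the tool goes at most 50 mm and 8.59 degrees, less where a joint would pass 70% of its speed; a pose out of reach is approached as far as the arm can. A call with a gripper value outside its range is refused whole. The fingers move at their own pace and stop on an object; FORCE is the grip in N (left out, the last holds). Time passes only in rows, so rows that repeat a pose let the fingers close. It gives the time, the measured TCP pose, the force and the opening at its end, in the units of the state.
- ctrl.get_state(): the state, without advancing time (a new reading comes with each control period).
- read_camera(name): name is "scene" or "side" or "wrist"; returns a dict with "color" (384x512x3 uint8, blue, green, red), "fx", "fy", "cx", "cy" (pixels), "k1" (the pictures are not rectified: a ray, as slopes to the right and down, at radius r is drawn at 1 + k1 r^2 times it, then the intrinsics apply), "eye" and "orientation" of the camera in the world. Camera axes: x right, y down, z forward; pixel columns grow to the right and rows downward; lengths in m; the calibration is good to about 2 mm. A picture is of the moment at which its call begins. There is no depth.
- ctrl.hand_in(): hands the job in, once; it reports no verdict.
Trained networks look in a picture, given as the dict that the camera call returned (one of the last four; its "shot" number tells which), for a name from the list of things; names that differ only in an ending like _2 or _b are one class to them, and where a whole thing is asked for, a point or a joint stands for the part that bears it (a point fixed in the world has none). Each returns a list of dicts, best first, with "p" (0 to 1); they miss things now and then, are a little off and sometimes report something else, mostly with a low value. They report only what shows in the picture. A call takes as long as a camera call.
- finder.boxes_of(picture, label): "extent" ([left, top, width, height] in pixels, round what is visible of it).
The state is a dict: "time_s": time; "joint_pos": joint angles; "qvel": joint speeds; "joint_efforts": joint torques, N m; "tcp_pos": TCP position; "tcp_rot": TCP orientation; "contact_force": force on the tool from outside, world axes, zero at the start; "wrist_torque": the same for the moment, N m; "grip_width": opening from 0.0 (shut) to 1.0 (fully open).
Only numpy, scipy, OpenCV 4.12 (cv2) and the standard library are available. Lean on these libraries where they do the work, as an engineer would, in place of code of your own. Each camera call takes 0.05 s, during which the arm holds its last target.

TASK

On the hall console a shallow drawer has been left pulled out with an open compact mirror lying in it, and the standing lid would jam the drawer. Gently push the compact's lid fully shut with the fingertips first, then push the drawer fully home without slamming it, and move clear. Only push with the fingers: do not pick up, carry or tip the compact or the hair clip, leave both in the drawer, and leave the jar, the dish with its keys and the spectacle case where they are.

Things in the scene. Friction and masses are not known exactly. Their poses are not given: they have to be found in the camera images.
- chest: Fixed dark wooden chest standing on the console, 230 deep (x) x 260 wide (y) x 72 high, with one drawer in its front. Origin at the centre of its underside; x points from the drawer front to the back (so the drawer shuts along +x), y to the left, z up. With the drawer shut the drawer's front face is at x = -115 mm. The chest's upper board has its underside 62 mm above the console and its front edge at x = -101 mm.
- drawer (a joint): How far the drawer stands out of the chest, in m: 0 fully shut, up to 0.16; it slides out along the chest's -x and stays where it is left (friction about 2 N). The drawer's front panel is 256 wide, 14 thick and reaches from 4 to 64 mm above the console; behind it an open tray, inside 222 wide and 183 long, side walls up to 52 mm above the console, floor 18 mm above the console.
- drawer_pull (a point): Middle of the outer (robot-side) face of the steel edge pull on the drawer front. The pull is a bar 90 wide and 12 high that stands 8 mm out from the front panel, its top 62 mm above the console; this point is 56 mm above the console and moves with the drawer. A finger pointing down in front of the drawer meets the pull first.
- compact_center (a point): Centre of the round rose-gold compact mirror (76 mm across; 22 mm thick when shut), 11 mm above its underside; it lies loose in the pulled-out part of the drawer, about 150 g in all. Its own x axis points from the hinge to the opposite (catch) rim, roughly towards the chest; z up. The base is 12 thick.
- compact_hinge (a point): Hinge of the compact, on the middle of the rim nearest the robot, 38 mm from the centre along the compact's -x and 12.5 mm above its underside; the hinge line is the compact's y axis. The axes are those of the compact base.
- compact_lid (a joint): Opening angle of the compact's lid, rad: 0 shut, 1.57 standing upright, 1.7 at most. The lid is a disc 76 mm across and 9 thick (on the outside of the hinge plane); its mirror side faces the chest and its plain outside faces the robot, so it shuts by being pushed away from the robot and down. A stiff hinge (about 0.02 N m) keeps it where it is left. Pressing more than 40 N breaks the mirror.
- lid_edge (a point): Point on the outer face of the lid at the rim opposite the hinge (76 mm from the hinge, the top of the standing lid); moves with the lid.
- clip: Brown plastic claw hair clip, 52 x 24 x 26 high, lying loose in the drawer beside the compact. Origin at the centre of its underside, x along its length.
- jar: Small glass jar with a steel twist cap, 50 across and 49 high, standing loose on top of the chest towards the back. Origin at the centre of its underside.
- dish: Teal ceramic dish, 150 across and 28 high, standing loose on the console on the left, with two house keys in it. Origin at the centre of its underside.
- key0: Steel house key, about 58 long and 4 thick, loose in the dish. Origin at its underside, x along the blade.
- key1: Brass house key, about 58 long and 4 thick, loose in the dish. Origin at its underside, x along the blade.
- case: Dark grey spectacle case, 155 x 58 x 42 high, lying loose on the console on the right. Origin at the centre of its underside, x along its length.

How it is judged (in metres and radians):
On the way, in this order (a step that is already met when the one before it is completed fails the run):
1. the compact's lid is pushed shut while the drawer is still well open (value of joint compact_lid below 0.1 rad and value of joint drawer above 0.06 m), for 0.2 s.
2. the drawer is pushed home (value of joint drawer below 0.005 m), for 0.2 s.
At the end, for the whole second after the job is handed in: the compact's lid is shut (within 0.1 rad), the drawer is home (within 5 mm) and at rest, and the compact and the hair clip lie in the drawer inside the chest (value of joint compact_lid below 0.1 rad and value of joint drawer below 0.005 m and x of compact_center in the frame of chest between -0.1 and 0.1 m and y of compact_center in the frame of chest between -0.115 and 0.115 m and z of compact_center in the frame of chest between 0.015 and 0.045 m and x of clip in the frame of chest between -0.1 and 0.1 m and y of clip in the frame of chest between -0.115 and 0.115 m and z of clip in the frame of chest below 0.05 m and velocity of joint drawer between -0.01 and 0.01 m/s); the robot touches nothing.
It fails at once if the compact is lifted by more than about 15 mm or tipped by more than 0.4 rad (height (world z) of compact_center above 0.045 m or angle between compact_center's own z axis and vertical above 0.4 rad).
It fails at once if the hair clip is lifted by more than about 25 mm (height (world z) of clip above 0.043 m).
It fails at once if the compact is pressed with more than 40 N (contact force between the fingers and compact above 40 N).
It fails at once if the drawer is slammed (faster than 0.5 m/s) (velocity of joint drawer below -0.5 m/s).
It fails at once if the jar, the dish or the spectacle case is moved by more than 25 mm, or a key by more than 40 mm (distance of any of jar, dish, case from where it was at the start of the episode above 0.025 m or distance of any of key0, key1 from where it was at the start of the episode above 0.04 m).
It also fails if it takes over 46 s, if anything falls off the work surface, if the arm or the gripper's body presses on something with over 40 N, if the wrist force passes 120 N, or if a joint passes its speed limit or range.

## Working session

There is one attempt and no reset: what is moved stays moved. The work goes in short steps, Python scripts to look and compute and a shell command to move; the robot and the scene stay as the last step left them, time stands still between calls to the robot, and variables do not carry over. Pictures are saved under pics/ and viewed, and the job is handed in when it is done.

```bash
ls; mkdir -p pics; cat > h.py <<'E'
import numpy as np,cv2
from rig import ctrl,read_camera,finder
E
python3 - <<'E'
from h import *
for n in ["scene","side"]:
    p=read_camera(n); cv2.imwrite(f"pics/{n}0.png",p["color"])
    print(n,p["fx"],p["fy"],p["cx"],p["cy"],p["k1"],np.round(p["eye"],4).tolist(),np.round(p["orientation"],4).tolist())
    for l in ["chest","drawer","drawer_pull","compact_center","compact_lid","clip","jar","dish","case"]:
        print(l,[(d["extent"],round(d["p"],2)) for d in finder.boxes_of(p,l)[:2]])
s=ctrl.get_state(); print(s["time_s"],s["tcp_pos"],s["tcp_rot"])
E
```

```text
pics
scene 369.7789856789312 369.7789856789312 258.5737451764974 182.9786282118522 -0.01095464771162889 [0.9788, 0.4175, 0.9455] [[-0.7504, 0.5651, -0.343], [0.661, 0.636, -0.3982], [-0.0069, -0.5255, -0.8508]]
chest [([159.9, 130.1, 160.9, 144.0], 0.91)]
drawer [([229.5, 127.4, 90.4, 87.1], 0.94)]
drawer_pull [([226.8, 127.7, 96.2, 80.7], 0.87)]
compact_center [([268.6, 165.4, 30.3, 33.6], 0.98)]
compact_lid [([273.2, 164.5, 21.7, 19.1], 0.42)]
clip [([268.3, 164.0, 30.3, 33.4], 0.49), ([249.5, 158.0, 14.1, 11.1], 0.43)]
jar [([197.2, 206.5, 23.5, 20.8], 0.81)]
dish [([381.9, 226.6, 57.0, 53.1], 0.88)]
case []
side 391.0219456064446 391.0219456064446 255.84308404894435 187.4720817659144 -0.10427104372051138 [0.1799, 0.7034, 0.8472] [[-0.8536, -0.3482, 0.3876], [-0.5206, 0.5979, -0.6095], [-0.0195, -0.722, -0.6916]]
chest [([171.5, 135.9, 151.6, 104.1], 0.97)]
drawer [([235.5, 162.9, 84.4, 78.8], 0.72), ([256.7, 188.8, 30.0, 34.4], 0.15)]
drawer_pull [([234.8, 161.0, 90.9, 81.8], 0.6)]
compact_center [([256.8, 188.5, 30.7, 33.2], 0.69)]
compact_lid [([267.3, 186.7, 17.5, 27.0], 0.75)]
clip []
jar [([203.7, 151.9, 12.9, 18.5], 0.61)]
dish [([194.6, 302.8, 66.4, 66.0], 0.57)]
case [([310.7, 126.3, 42.4, 29.8], 0.58)]
1.0 [ 0.17993761 -0.65061203  0.2313319 ] [[ 9.63839682e-01  2.66482761e-01  7.48545366e-05]
 [ 2.66482766e-01 -9.63839681e-01 -7.00203022e-05]
 [ 5.34885692e-05  8.74357898e-05 -9.99999995e-01]]
```

```bash
python3 - <<'E'
import cv2
for n,(x,y) in {"scene":(150,110),"side":(160,110)}.items():
    i=cv2.imread(f"pics/{n}0.png"); cv2.imwrite(f"pics/{n}0z.png",cv2.resize(i[y:y+180,x:x+200],None,fx=4,fy=3.33*1.0 if 0 else 4,interpolation=cv2.INTER_CUBIC)[:600])
E
```

```text
(no output)
```

View pics/scene0.png

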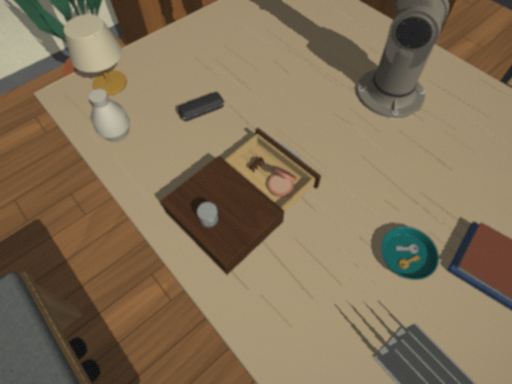

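View pics/side0.png

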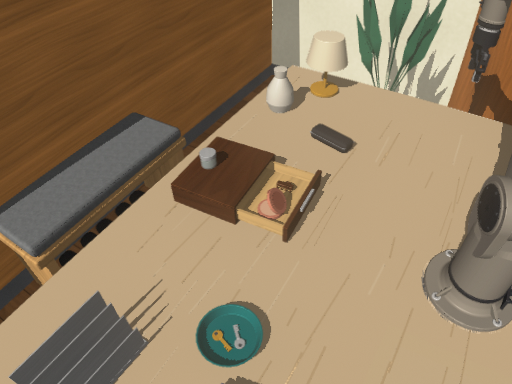

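View pics/scene0z.png

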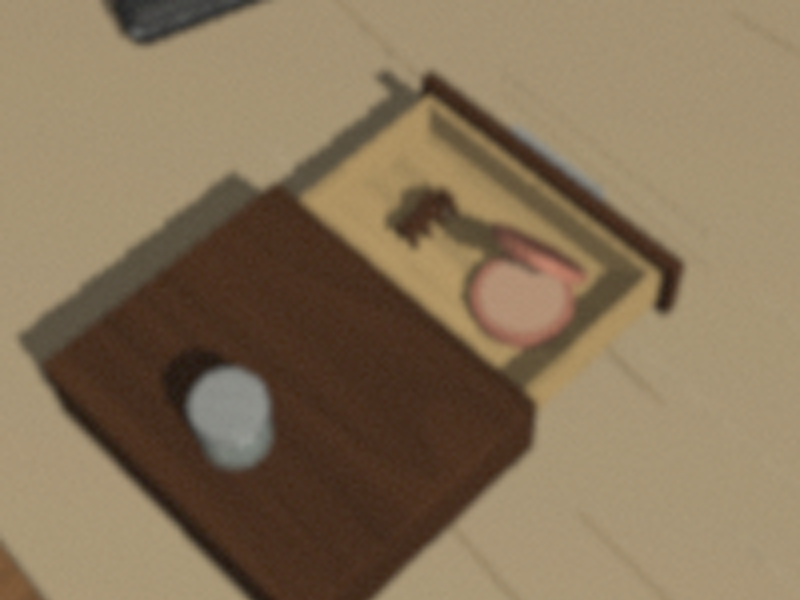

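View pics/side0z.png

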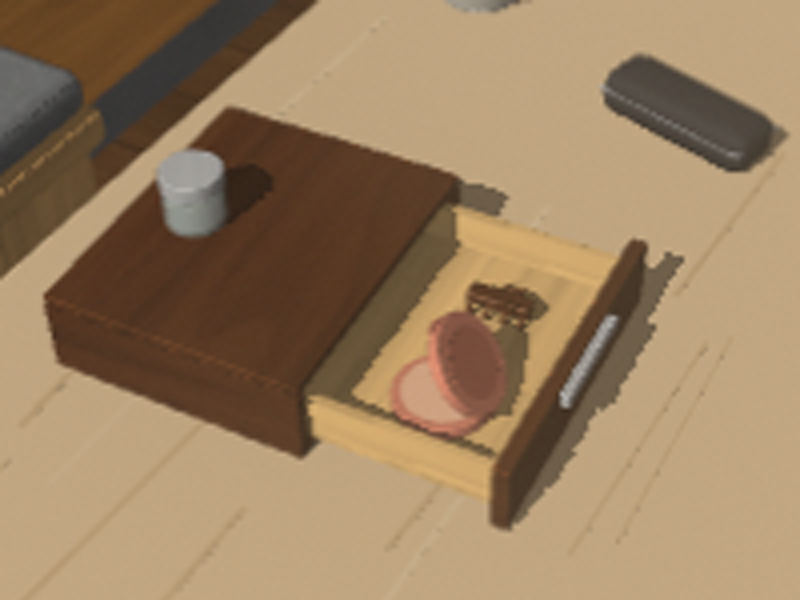

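```bash
cat >> h.py <<'E'
from scipy.optimize import least_squares
CAM={"scene":(369.779,258.5737,182.9786,-0.010955,[0.9788,0.4175,0.9455],[[-0.7504,0.5651,-0.343],[0.661,0.636,-0.3982],[-0.0069,-0.5255,-0.8508]]),
"side":(391.022,255.843,187.472,-0.10427,[0.1799,0.7034,0.8472],[[-0.8536,-0.3482,0.3876],[-0.5206,0.5979,-0.6095],[-0.0195,-0.722,-0.6916]])}
def proj(cam,P):
    f,cx,cy,k,e,R=CAM[cam] if isinstance(cam,str) else cam
    c=(np.atleast_2d(P)-e)@np.array(R); s=c[:,:2]/c[:,2:]
    s=s*(1+k*(s**2).sum(1,keepdims=True)); return s*f+[cx,cy]
def ray(cam,px,z):
    f,cx,cy,k,e,R=CAM[cam] if isinstance(cam,str) else cam
    s0=(np.array(px)-[cx,cy])/f; s=s0.copy()
    for _ in range(10): s=s0/(1+k*(s@s))
    d=np.array(R)@np.append(s,1); return np.array(e)+d*(z-e[2])/d[2]
def T(x,y,yaw,P):
    c,s=np.cos(yaw),np.sin(yaw); P=np.atleast_2d(P); 
    return np.c_[x+c*P[:,0]-s*P[:,1],y+s*P[:,0]+c*P[:,1],P[:,2]]
E
cat > fit.py <<'E'
from h import *
sc=lambda a:(a[0]/4+150,a[1]/4+110)
si=lambda a:(a[0]/4+160,a[1]/4+110)
obs=[("scene",sc((283,188)),(-.101,-.13,.072),0),("scene",sc((533,405)),(-.101,.13,.072),0),("scene",sc((45,360)),(.115,-.13,.072),0),
("scene",sc((432,75)),(-.115,-.128,.064),1),("scene",sc((683,262)),(-.115,.128,.064),1),
("side",si((298,393)),(-.101,.13,.072),0),("side",si((458,178)),(-.101,-.13,.072),0),("side",si((232,107)),(.115,-.13,.072),0),("side",si((47,298)),(.115,.13,.072),0),
("side",si((645,242)),(-.115,-.128,.064),1),("side",si((512,467)),(-.115,.128,.064),1)]
def res(v,full=False):
    r=[]
    for c,p,P,m in obs:
        P=np.array(P)-[v[3]*m,0,0]; r.append(proj(c,T(v[0],v[1],v[2],P))[0]-p)
    return np.array(r) if full else np.ravel(r)
a=ray("scene",sc((283,188)),.072);b=ray("scene",sc((533,405)),.072);print(a,b,np.hypot(*(b-a)[:2]))
yaw=np.arctan2(-(b-a)[0],(b-a)[1])
o=least_squares(res,[*(a+b)[:2]/2,yaw,.12],loss="soft_l1"); print(o.x,np.degrees(o.x[2])); print(res(o.x,True).round(1).tolist())
for n in ["scene","side"]:
    q=sc((522,297)) if n=="scene" else si((440,392)); print(n,"base c",ray(n,q,.030), T(0,0,-o.x[2],ray(n,q,.03)-[*o.x[:2],0]))
E
python3 fit.py
```

```text
[ 0.65016367 -0.13088872  0.072     ] [0.63596963 0.11819386 0.072     ] 0.24948667541713332
[ 0.73429002 -0.0044075   0.07270822  0.14009269] 4.1658742003863845
[[-0.3, -3.5], [3.2, -2.7], [0.3, -0.2], [-0.1, -2.2], [1.5, -0.6], [-0.4, -0.6], [0.3, -0.9], [-1.7, -0.8], [-1.7, -0.7], [-0.8, -0.4], [-2.0, 1.4]]
scene base c [0.56500375 0.0345457  0.03      ] [[-0.16600928  0.05114794  0.03      ]]
side base c [0.55859909 0.03534526 0.03      ] [[-0.17233894  0.05241065  0.03      ]]
```

```bash
cat > ov.py <<'E'
from h import *
def overlay(tag,v,cmp,imgs={"scene":"pics/scene0.png","side":"pics/side0.png"},off={"scene":(150,110),"side":(160,110)}):
    x,y,w,d=v; cx,cy,cw,al=cmp
    t=np.linspace(0,2*np.pi,60); 
    L=[]
    for z in (.072,): L.append((T(x,y,w,[(-.101,-.13,z),(-.101,.13,z),(.115,.13,z),(.115,-.13,z),(-.101,-.13,z)]),(0,255,0)))
    L.append((T(x,y,w,[(-.115-d,-.128,.064),(-.115-d,.128,.064),(-.101-d,.128,.064),(-.101-d,-.128,.064),(-.115-d,-.128,.064)]),(0,255,0)))
    for z in (.018,.030): L.append((T(cx,cy,cw,np.c_[.038*np.cos(t),.038*np.sin(t),0*t+z]),(255,0,0)))
    for h in (0,.009):
        u=.038+.038*np.cos(t); 
        L.append((T(cx,cy,cw,np.c_[-.038+u*np.cos(al)-h*np.sin(al),.038*np.sin(t),.0305+u*np.sin(al)+h*np.cos(al)]),(255,255,0)))
    for n,f in imgs.items():
        i=cv2.imread(f); ox,oy=off[n]; z=cv2.resize(i[oy:oy+150,ox:ox+200],None,fx=4,fy=4,interpolation=cv2.INTER_CUBIC)
        for P,c in L: cv2.polylines(z,[np.round((proj(n,P)-[ox,oy])*4+1.5).astype(int)],False,c,1,cv2.LINE_AA)
        cv2.imwrite(f"pics/{n}_{tag}.png",z)
if __name__=="__main__":
    import sys; a=[float(q) for q in sys.argv[2:]]; overlay(sys.argv[1],a[:4],a[4:])
E
python3 ov.py o1 .7343 -.0044 .0727 .140 .562 .035 .0 1.6
```

```text
(no output)
```

View pics/scene_o1.png

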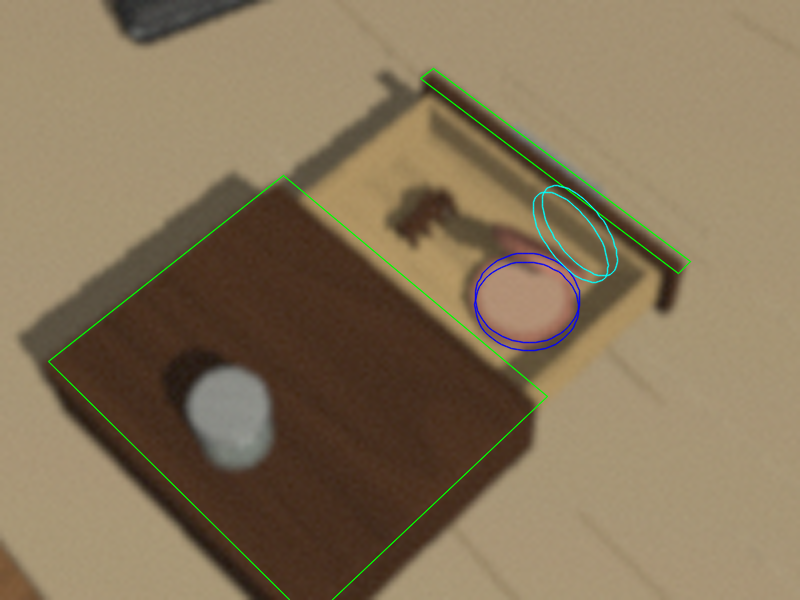

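View pics/side_o1.png

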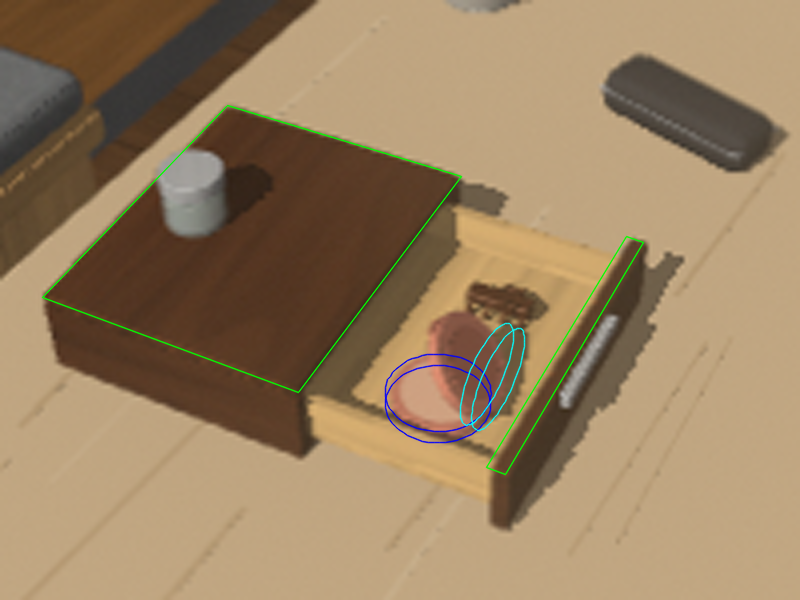

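```bash
cat > fit2.py <<'E'
from h import *
from scipy.optimize import minimize
S=6
M={}
for n,(x,y) in {"scene":(255,150),"side":(245,175)}.items():
    i=cv2.imread(f"pics/{n}0.png")[y:y+60,x:x+65]
    big=cv2.resize(i,None,fx=S,fy=S,interpolation=cv2.INTER_CUBIC)
    lab=cv2.cvtColor(big,cv2.COLOR_BGR2LAB).astype(int)
    a,b=lab[...,1]-128,lab[...,2]-128
    m=((a>=11)&(a*1.0>b*0.75)&(lab[...,0]>50)).astype(np.uint8)
    k,l,st,_=cv2.connectedComponentsWithStats(m); m=(l==1+st[1:,4].argmax()).astype(np.uint8)
    c,_=cv2.findContours(m,0,2); m=cv2.drawContours(m*0,c,-1,1,-1)
    M[n]=(m,(x,y),big)
t=np.linspace(0,2*np.pi,60)
def hulls(cx,cy,cw,al):
    A=np.r_[T(cx,cy,cw,np.c_[.038*np.cos(t),.038*np.sin(t),0*t+.018]),T(cx,cy,cw,np.c_[.038*np.cos(t),.038*np.sin(t),0*t+.030])]
    u=.038+.038*np.cos(t)
    B=np.concatenate([T(cx,cy,cw,np.c_[-.038+u*np.cos(al)-h*np.sin(al),.038*np.sin(t),.0305+u*np.sin(al)+h*np.cos(al)]) for h in (0,.009)])
    return A,B
def ren(n,v,off):
    m,o,_=M[n]; r=np.zeros_like(m)
    for P in hulls(*v):
        q=(proj(n,P)+off-o)*S+S/2-.5
        cv2.fillConvexPoly(r,cv2.convexHull(np.round(q*16).astype(np.int32)),1,shift=4)
    return r
def cost(v):
    c=0
    for n,off in (("scene",v[4:6]),("side",v[6:8])):
        r=ren(n,v[:4],off); m=M[n][0]; c+=(r!=m).sum()/(m.sum())
    return c+0.004*np.sum(np.array(v[4:])**2)
best=None
for w in (-.6,-.3,0,.2):
  for al in (1.1,1.4,1.6):
    o=minimize(cost,[.560,.035,w,al,0,0,0,0],method="Nelder-Mead",options=dict(initial_simplex=np.array([[.560,.035,w,al,0,0,0,0]]+[[.560+.01*(k==0),.035+.01*(k==1),w+.2*(k==2),al+.2*(k==3)]+[1.5*(k==j) for j in range(4,8)] for k in range(8)]),maxiter=800))
    print(w,al,o.fun,o.x.round(3).tolist())
    if best is None or o.fun<best.fun: best=o
out=[]
for n,off in (("scene",best.x[4:6]),("side",best.x[6:8])):
    m,o,b=M[n]; b=b.copy()
    for mm,c in ((m,(0,255,0)),(ren(n,best.x[:4],off),(255,0,0))):
        cc,_=cv2.findContours(mm,0,2); cv2.drawContours(b,cc,-1,c,1)
    out.append(b)
cv2.imwrite("pics/fit2.png",np.hstack(out))
E
python3 fit2.py
```

```text
-0.6 1.1 2.123502887792053 [0.563, 0.028, -0.011, 0.381, 0.978, 0.243, 1.345, -0.167]
-0.6 1.4 2.4603456563552006 [0.562, 0.027, -0.528, 1.344, 0.979, 0.23, -0.117, 0.288]
-0.6 1.6 2.461844109472947 [0.563, 0.027, -0.55, 1.358, 1.273, 0.011, 0.174, 0.056]
-0.3 1.1 2.1285481697569395 [0.563, 0.026, 0.03, 0.414, 1.606, 0.428, 1.144, 0.367]
-0.3 1.4 2.1519134918842586 [0.564, 0.028, 0.107, 0.402, 1.197, -0.127, 2.312, 0.301]
-0.3 1.6 2.1755709150985827 [0.566, 0.025, -0.086, 0.395, 2.642, 0.162, 2.271, 1.283]
0 1.1 2.129711933672539 [0.561, 0.032, 0.29, 0.914, -0.895, 0.286, 0.648, -0.412]
0 1.4 2.125739147047136 [0.564, 0.028, 0.284, 0.922, 0.883, 0.364, 0.506, 0.879]
0 1.6 2.115529655742408 [0.565, 0.027, 0.346, 0.925, 1.208, 1.314, 0.443, 1.168]
0.2 1.1 2.1101496514046705 [0.563, 0.031, 0.328, 0.934, -0.218, 0.945, 0.521, 0.066]
0.2 1.4 2.110569613046897 [0.564, 0.031, 0.318, 0.944, 0.107, 0.958, 0.727, 0.348]
0.2 1.6 2.1091049390261234 [0.565, 0.029, 0.318, 0.946, 0.63, 1.194, 0.603, 0.776]
```

View pics/fit2.png

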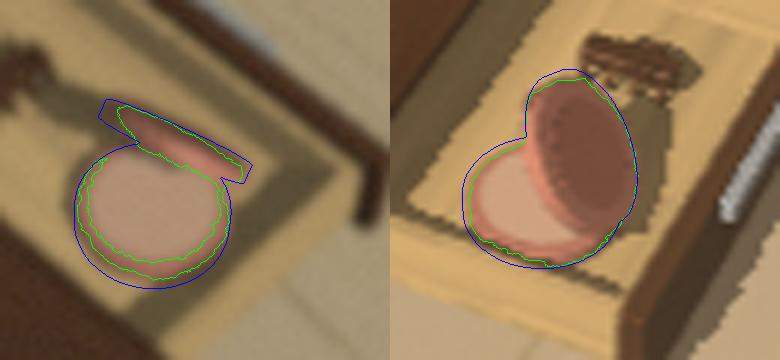

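```bash
sed -i 's/    c,_=cv2.findContours(m,0,2); m=cv2/    m=cv2.morphologyEx(np.pad(m,20),cv2.MORPH_CLOSE,np.ones((9,9),np.uint8))[20:-20,20:-20]; c,_=cv2.findContours(m,0,2); m=cv2/; s/a>=11/a>=8/; s/for w in (.*)/for w in (0,.3,.5)/;s/for w in (0,.3,.5)$/&:/;s/::/:/;s/\*0.75/*0.62/' fit2.py; sed -i 's/^for w in.*/for w in (0,.3,.5):/' fit2.py; python3 fit2.py
```

```text
0 1.1 0.20902638932127876 [0.561, 0.031, 0.301, 0.865, -0.458, 0.242, 0.57, -0.099]
0 1.4 0.21496119311478393 [0.563, 0.029, 0.261, 0.873, 0.741, 0.303, 0.556, 0.736]
0 1.6 0.20809354492718826 [0.563, 0.028, 0.297, 0.9, 0.813, 1.023, 0.402, 0.855]
0.3 1.1 0.20376930683124858 [0.562, 0.028, 0.347, 0.87, 0.385, 0.948, 0.419, 0.582]
0.3 1.4 0.21547330622158278 [0.564, 0.028, 0.386, 0.88, 1.032, 0.449, 0.829, 0.982]
0.3 1.6 0.2243199696240595 [0.565, 0.029, 0.401, 0.887, 1.201, 0.113, 1.514, 0.802]
0.5 1.1 0.21231365397224827 [0.565, 0.03, 0.347, 0.88, 0.697, 0.232, 1.396, 0.631]
0.5 1.4 0.22079056894450805 [0.565, 0.026, 0.341, 0.887, 1.624, 1.124, 0.786, 1.519]
0.5 1.6 0.22730197168601524 [0.565, 0.025, 0.329, 0.892, 1.926, 1.271, 0.732, 1.768]
```

View pics/fit2.png

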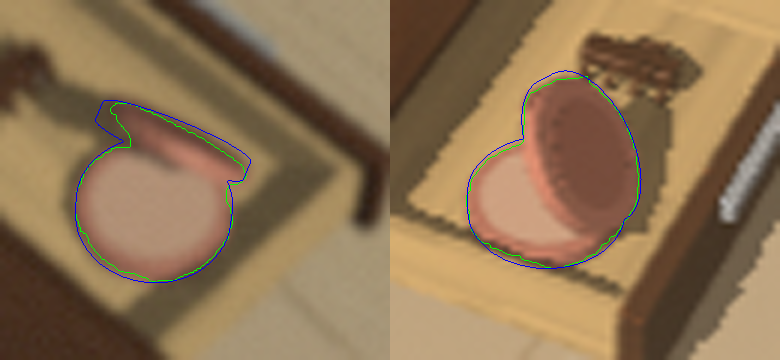

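```bash
python3 -m pendant '[0,0.015,-0.016,0,0,0,0, 0,0.045,-0.048,0,0,0,0, 0,0.077,-0.084,0,0,0,0, 0,0.109,-0.12,0,0,0,0, 0,0.141,-0.156,0,0,0,0, 0,0.173,-0.192,0,0,0,0, 0,0.205,-0.228,0,0,0,0, 0,0.237,-0.264,0,0,0,0, 0,0.269,-0.30,0,0,0,0, 0,0.301,-0.335,0,0,0,0]' 20
```

```text
time_s: 2.0
tcp_pos: [0.3813, -0.2457, 0.2317]
tcp_rot: [[0.964, 0.266, 0.001], [0.266, -0.964, -0.001], [0.001, 0.001, -1.0]]
contact_force: [1.4, -0.2, 0.7]
grip_width: 0.0
```

```bash
python3 -m pendant '[0,0.03,-0.034,0,0,0,0, 0,0.06,-0.068,0,0,0,0, 0,0.09,-0.10,0.005,0,0,0, 0,0.12,-0.135,0.01,0,0,0, 0,0.15,-0.165,0.015,0,0,0, 0,0.175,-0.19,0.02,0,0,0, 0,0.192,-0.208,0.025,0,0,0, 0,0.202,-0.218,0.03,0,0,0, 0,0.206,-0.221,0.031,0,0,0, 0,0.206,-0.221,0.031,0,0,0]'
cat > look.py <<'E'
import sys
from h import *
for n in ["wrist","side","scene"]:
    p=read_camera(n); cv2.imwrite(f"pics/{n}_{sys.argv[1]}.png",p["color"])
    if n=="wrist":
        np.save("wrist.npy",np.array([p["fx"],p["cx"],p["cy"],p["k1"],*p["eye"],*np.ravel(p["orientation"])]))
        for l in ["compact_center","compact_lid","clip","drawer_pull"]: print(l,[(np.round(d["extent"]).tolist(),round(d["p"],2)) for d in finder.boxes_of(p,l)[:1]])
i=[cv2.imread(f"pics/{n}_{sys.argv[1]}.png") for n in("side","scene")]
cv2.imwrite(f"pics/pair_{sys.argv[1]}.png",np.hstack([cv2.resize(i[0][110:240,200:330],(400,400)),cv2.resize(i[1][110:240,210:340],(400,400))]))
s=ctrl.get_state(); print(s["time_s"],s["tcp_pos"],s["contact_force"])
E
python3 look.py a
```

```text
time_s: 3.0
tcp_pos: [0.5205, 0.0206, 0.2002]
tcp_rot: [[0.964, 0.267, -0.0], [0.267, -0.964, 0.0], [-0.0, -0.0, -1.0]]
contact_force: [-0.1, -0.3, 0.3]
grip_width: 0.001
compact_center [([205.0, 76.0, 91.0, 92.0], 0.96)]
compact_lid [([205.0, 113.0, 91.0, 57.0], 0.19)]
clip [([333.0, 115.0, 42.0, 56.0], 0.92)]
drawer_pull [([146.0, 15.0, 321.0, 242.0], 0.88)]
3.35 [0.5203253  0.01966612 0.20056759] [-0.54184125 -0.12929923 -0.26845703]
```

View pics/wrist_a.png

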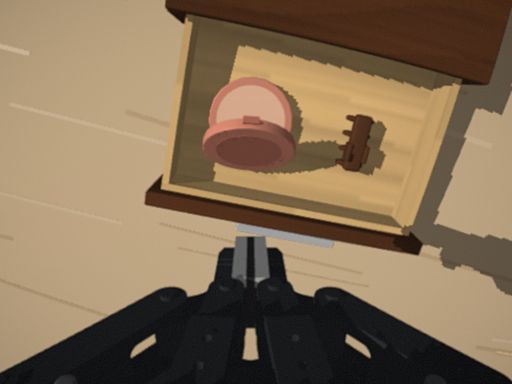

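View pics/pair_a.png

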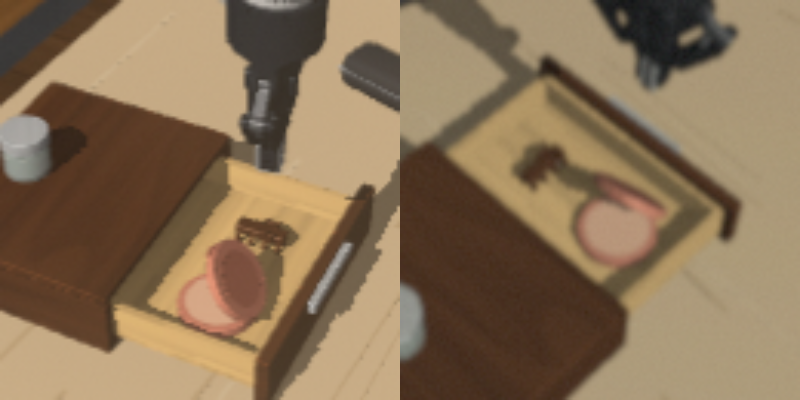

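```bash
cat > wo.py <<'E'
from h import *
a=np.load("wrist.npy"); C=(a[0],a[1],a[2],a[3],a[4:7],a[7:].reshape(3,3)); print(a[4:7].round(3))
sides=[]
t=np.linspace(0,2*np.pi,60)
for v in ((.562,.029,.3,.88),(.562,.033,.27,1.05)):
    i=cv2.imread("pics/wrist_a.png")
    cx,cy,cw,al=v; Ls=[]
    for z in(.018,.030): Ls.append((T(cx,cy,cw,np.c_[.038*np.cos(t),.038*np.sin(t),0*t+z]),(255,0,0)))
    for h in (0,.009):
        u=.038+.038*np.cos(t); Ls.append((T(cx,cy,cw,np.c_[-.038+u*np.cos(al)-h*np.sin(al),.038*np.sin(t),.0305+u*np.sin(al)+h*np.cos(al)]),(255,255,0)))
    x,y,w,d=.7343,-.0044,.0727,.14
    Ls.append((T(x,y,w,[(-.115-d,-.128,.064),(-.115-d,.128,.064),(-.101-d,.128,.064),(-.101-d,-.128,.064),(-.115-d,-.128,.064)]),(0,255,0)))
    Ls.append((T(x,y,w,[(-.123-d,-.045,.062),(-.123-d,.045,.062)]),(0,255,0)))
    Ls.append((T(x,y,w,[(-.101,-.13,.072),(-.101,.13,.072)]),(0,255,0)))
    o=(140,0); z=cv2.resize(i[0:260,140:300] if 0 else i[0:280,140:450],None,fx=1.28*2/2,fy=1.28*2/2); z=cv2.resize(i[50:210,140:340],None,fx=3,fy=3,interpolation=2) 
    full=i.copy()
    for P,c in Ls:
        q=proj(C,P); cv2.polylines(z,[np.round((q-[140,50])*3+1).astype(int)],False,c,1); cv2.polylines(full,[np.round(q).astype(int)],False,c,1)
    sides.append(z)
cv2.imwrite("pics/wo_%d.png"%1,cv2.resize(np.vstack(sides),None,fx=.62,fy=.62)); cv2.imwrite("pics/wof.png",full)
E
python3 wo.py
```

```text
[0.594 0.041 0.342]
```

View pics/wo_1.png

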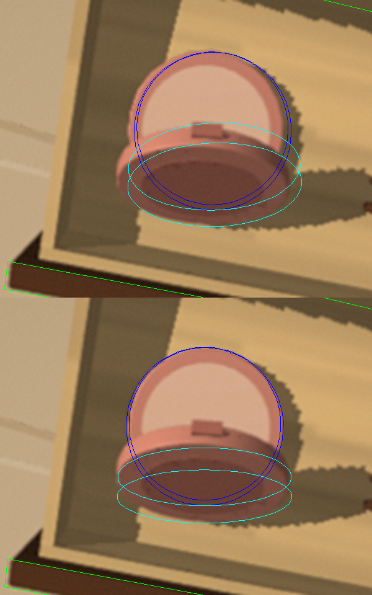

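View pics/wof.png

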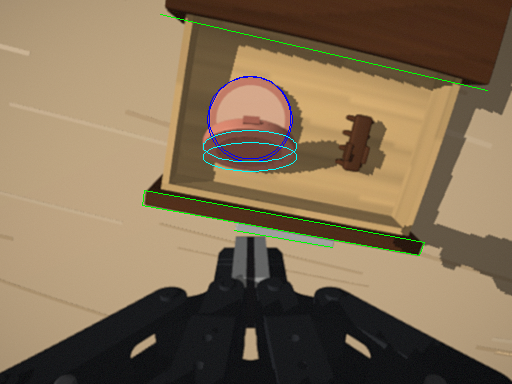

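```bash
python3 -m pendant '[0,0.01,-0.001,0.02,0,0,0, 0,0.026,-0.001,0.05,0,0,0, 0,0.026,-0.001,0.075,0,0,0, 0,0.026,-0.001,0.095,0,0,0, 0,0.026,-0.001,0.105,0,0,0, 0,0.026,-0.001,0.105,0,0,0]'; python3 -m pendant '[0,0,0,0.005,0,0,0, 0,0,0,0.01,0,0,0, 0,0.001,0,0.015,0,0,0, 0,0.002,0,0.02,0,0,0, 0,0.003,0,0.025,0,0,0, 0,0.004,0,0.03,0,0,0, 0,0.005,0,0.033,0,0,0, 0,0.006,0,0.036,0,0,0]'; python3 look.py b
```

```text
time_s: 3.95
tcp_pos: [0.5443, 0.0279, 0.0943]
tcp_rot: [[0.964, 0.266, -0.002], [0.266, -0.964, -0.0], [-0.002, -0.0, -1.0]]
contact_force: [0.6, 0.5, -0.2]
grip_width: 0.001
time_s: 4.75
tcp_pos: [0.5511, 0.03, 0.059]
tcp_rot: [[0.964, 0.267, -0.0], [0.267, -0.964, 0.0], [-0.0, -0.0, -1.0]]
contact_force: [0.4, 0.4, 0.4]
grip_width: 0.002
compact_center [([171.0, 136.0, 163.0, 143.0], 0.67)]
compact_lid [([173.0, 170.0, 158.0, 109.0], 0.73)]
clip [([388.0, 196.0, 66.0, 93.0], 0.76)]
drawer_pull [([81.0, 37.0, 431.0, 332.0], 0.65)]
5.1 [0.55106809 0.02991255 0.05947544] [-0.29492626 -0.24594268  0.59921121]
```

View pics/wrist_b.png

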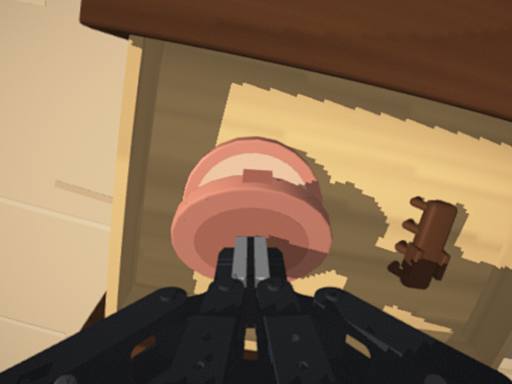

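View pics/pair_b.png

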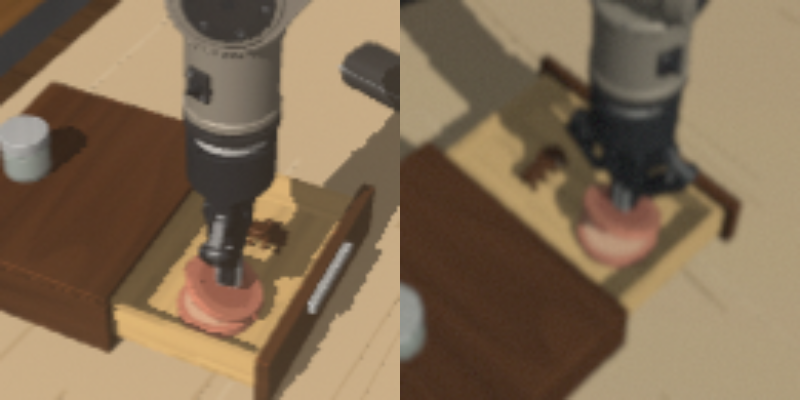

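The lid is partly down (rim catch at about (257,176) in the wrist view) with the fingertips in contact near its middle, and the compact has not moved. I'll continue down in small steps.

```bash
python3 -m pendant '[0,0.001,0,0.003,0,0,0, 0,0.003,0,0.006,0,0,0, 0,0.005,0,0.009,0,0,0, 0,0.007,0,0.012,0,0,0, 0,0.008,0,0.014,0,0,0, 0,0.008,0,0.016,0,0,0, 0,0.008,0,0.017,0,0,0, 0,0.008,0,0.017,0,0,0]'; python3 -m pendant '[0,0,0,0.001,0,0,0, 0,0,0,0.001,0,0,0]';  python3 -m pendant '[0,0,0,0.001,0,0,0, 0,0,0,0.001,0,0,0]'
```

```text
time_s: 5.9
tcp_pos: [0.5585, 0.032, 0.0421]
tcp_rot: [[0.964, 0.267, -0.0], [0.267, -0.964, -0.0], [-0.0, -0.0, -1.0]]
contact_force: [1.2, -0.4, -0.2]
grip_width: 0.004
time_s: 6.1
tcp_pos: [0.5586, 0.032, 0.0413]
tcp_rot: [[0.964, 0.266, -0.0], [0.266, -0.964, -0.0], [-0.0, 0.0, -1.0]]
contact_force: [1.0, 0.1, -0.4]
grip_width: -0.0
time_s: 6.3
tcp_pos: [0.5586, 0.032, 0.0402]
tcp_rot: [[0.964, 0.266, -0.0], [0.266, -0.964, -0.0], [-0.0, 0.0, -1.0]]
contact_force: [-0.6, 0.5, 0.7]
grip_width: -0.001
```

```bash
python3 -m pendant '[0,0,0,0.001,0,0,0, 0,0,0,0.001,0,0,0]'; python3 -m pendant '[0,0,0,0.001,0,0,0, 0,0,0,0.001,0,0,0, 0,0,0,0.001,0,0,0]'; python3 look.py c
```

```text
time_s: 6.5
tcp_pos: [0.5592, 0.0321, 0.04]
tcp_rot: [[0.964, 0.266, 0.001], [0.266, -0.964, -0.0], [0.001, 0.0, -1.0]]
contact_force: [-0.9, -1.1, 5.3]
grip_width: -0.004
time_s: 6.8
tcp_pos: [0.5602, 0.0322, 0.0399]
tcp_rot: [[0.964, 0.266, 0.003], [0.266, -0.964, -0.0], [0.003, 0.001, -1.0]]
contact_force: [-0.9, -0.0, 11.1]
grip_width: 0.001
compact_center [([173.0, 159.0, 164.0, 134.0], 0.62)]
compact_lid [([170.0, 160.0, 162.0, 132.0], 0.89)]
clip [([395.0, 227.0, 81.0, 92.0], 0.8)]
drawer_pull [([92.0, 58.0, 420.0, 322.0], 0.88)]
7.15 [0.56024345 0.03215408 0.03988487] [-1.67882737 -0.42308678 12.0982992 ]
```

View pics/wrist_c.png

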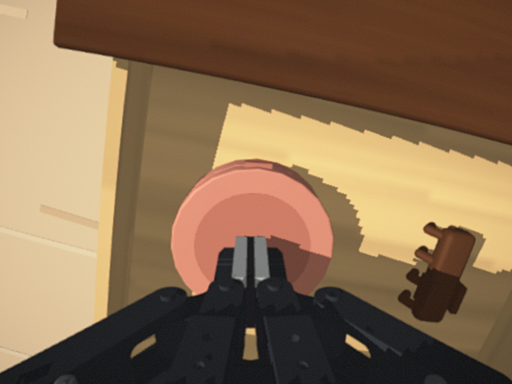

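View pics/pair_c.png

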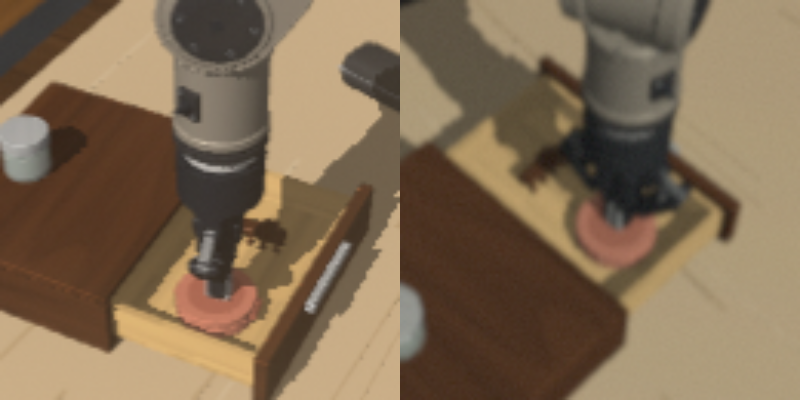

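```bash
python3 -m pendant '[0,0,0,-0.005,0,0,0, 0,0,0,-0.02,0,0,0, 0,0,0,-0.05,0,0,0, 0,-0.01,0.002,-0.08,0,0,0, 0,-0.04,0.007,-0.085,0,0,3, 0,-0.08,0.014,-0.085,0,0,8, 0,-0.115,0.021,-0.085,0,0,11, 0,-0.132,0.024,-0.085,0,0,11, 0,-0.132,0.024,-0.085,0,0,11, 0,-0.132,0.024,-0.085,0,0,11]'; python3 look.py d
```

```text
time_s: 8.15
tcp_pos: [0.4387, -0.0261, 0.1241]
tcp_rot: [[0.997, 0.078, 0.002], [0.078, -0.997, 0.0], [0.002, 0.0, -1.0]]
contact_force: [-0.1, 0.1, -0.2]
grip_width: 0.001
compact_center [([112.0, 0.0, 124.0, 68.0], 0.78)]
compact_lid [([111.0, 2.0, 119.0, 57.0], 0.87)]
clip [([304.0, 1.0, 45.0, 41.0], 0.58)]
drawer_pull [([45.0, 2.0, 418.0, 156.0], 0.83)]
8.5 [ 0.43831252 -0.02586072  0.12321758] [ 0.67705758  0.41409367 -0.25513084]
```

View pics/wrist_d.png

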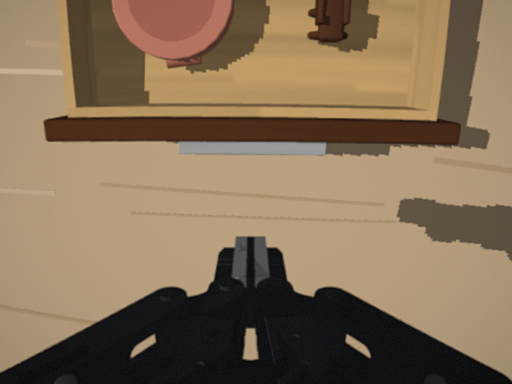

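View pics/pair_d.png

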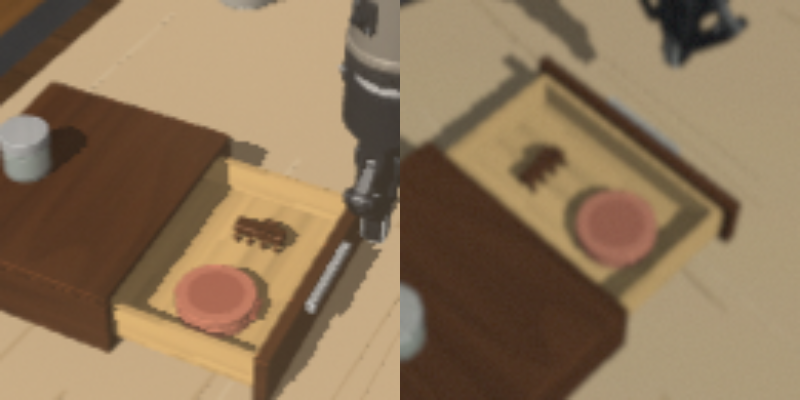

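```bash
python3 -m pendant '[0,0,0,0.03,0,0,0, 0,0,0,0.06,0,0,0, 0,0,0,0.08,0,0,0, 0,0,0,0.083,0,0,0, 0,0.005,0,0.083,0,0,0, 0,0.010,0,0.083,0,0,0, 0,0.015,0,0.083,0,0,0, 0,0.020,0,0.083,0,0,0, 0,0.025,0,0.083,0,0,0, 0,0.030,0,0.083,0,0,0]'; python3 look.py e
```

```text
time_s: 9.5
tcp_pos: [0.4677, -0.0241, 0.0404]
tcp_rot: [[0.997, 0.078, -0.001], [0.078, -0.997, -0.0], [-0.001, 0.0, -1.0]]
contact_force: [-2.2, -0.7, 1.8]
grip_width: -0.004
compact_center [([39.0, 1.0, 190.0, 113.0], 0.93)]
compact_lid [([37.0, 2.0, 186.0, 103.0], 0.95)]
clip [([334.0, 2.0, 73.0, 75.0], 0.84)]
drawer_pull [([0.0, 0.0, 512.0, 257.0], 0.89)]
9.85 [ 0.46773046 -0.02390693  0.04030038] [-0.50389996 -0.23752091  0.48260792]
```

View pics/wrist_e.png

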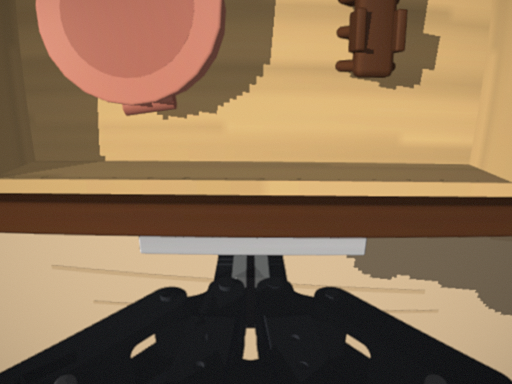

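```bash
python3 -m pendant '[0,0.003,0,0,0,0,0, 0,0.009,0,0,0,0,0, 0,0.016,0,0,0,0,0, 0,0.024,0,0,0,0,0, 0,0.032,0,0,0,0,0, 0,0.040,0,0,0,0,0, 0,0.048,0,0,0,0,0, 0,0.056,0,0,0,0,0, 0,0.063,0,0,0,0,0, 0,0.070,0,0,0,0,0]'; python3 -m pendant '[0,0.007,0,0,0,0,0, 0,0.014,0,0,0,0,0, 0,0.021,0,0,0,0,0, 0,0.028,0,0,0,0,0, 0,0.034,0,0,0,0,0, 0,0.040,0,0,0,0,0, 0,0.045,0,0,0,0,0, 0,0.050,0,0,0,0,0, 0,0.054,0,0,0,0,0, 0,0.056,0,0,0,0,0]';python3 look.py f
```

```text
time_s: 10.85
tcp_pos: [0.5382, -0.0185, 0.0403]
tcp_rot: [[0.997, 0.078, 0.0], [0.078, -0.997, -0.0], [0.0, 0.0, -1.0]]
contact_force: [-1.4, -2.8, 0.3]
grip_width: 0.004
time_s: 11.85
tcp_pos: [0.5939, -0.014, 0.0403]
tcp_rot: [[0.997, 0.078, 0.0], [0.078, -0.997, 0.0], [0.0, -0.0, -1.0]]
contact_force: [-2.3, -0.7, 1.2]
grip_width: 0.003
compact_center []
compact_lid []
clip []
drawer_pull [([1.0, 178.0, 511.0, 82.0], 0.79)]
12.2 [ 0.59361033 -0.01381314  0.04047593] [-0.62722051 -0.4828593  -0.47180619]
```

View pics/wrist_f.png

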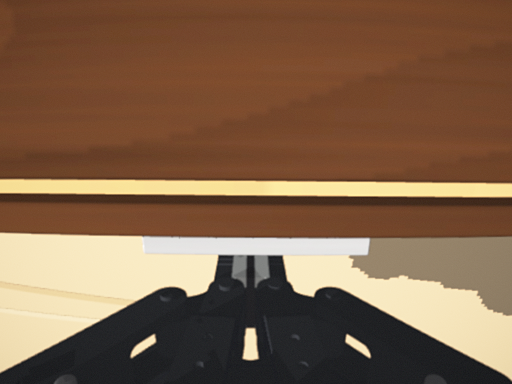

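View pics/pair_f.png

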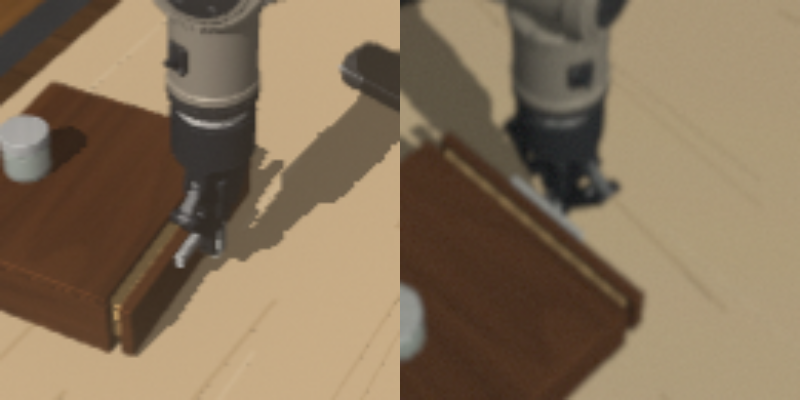

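```bash
python3 -m pendant '[0,0.002,0,0,0,0,0, 0,0.004,0,0,0,0,0, 0,0.006,0,0,0,0,0, 0,0.006,0,0,0,0,0]'; python3 -m pendant '[0,0.001,0,0,0,0,0, 0,0.002,0,0,0,0,0, 0,0.002,0,0,0,0,0]';python3 -m pendant '[0,0.001,0,0,0,0,0, 0,0.002,0,0,0,0,0, 0,0.002,0,0,0,0,0]'
```

```text
time_s: 12.6
tcp_pos: [0.5997, -0.0135, 0.0403]
tcp_rot: [[0.997, 0.078, 0.0], [0.078, -0.997, 0.0], [0.0, -0.0, -1.0]]
contact_force: [-0.7, -0.1, 0.4]
grip_width: 0.002
time_s: 12.9
tcp_pos: [0.6015, -0.0135, 0.0403]
tcp_rot: [[0.997, 0.078, 0.0], [0.078, -0.997, 0.0], [0.0, -0.0, -1.0]]
contact_force: [-0.7, 0.4, 0.6]
grip_width: -0.001
time_s: 13.2
tcp_pos: [0.6035, -0.0133, 0.0403]
tcp_rot: [[0.997, 0.078, 0.0], [0.078, -0.997, 0.0], [0.0, -0.0, -1.0]]
contact_force: [-0.7, 0.7, 0.2]
grip_width: -0.005
```

```bash
python3 -m pendant '[0,0.001,0,0,0,0,0, 0,0.002,0,0,0,0,0, 0,0.002,0,0,0,0,0]';python3 -m pendant '[0,0.001,0,0,0,0,0, 0,0.002,0,0,0,0,0, 0,0.002,0,0,0,0,0]'; python3 look.py g
```

```text
time_s: 13.5
tcp_pos: [0.6049, -0.0133, 0.0402]
tcp_rot: [[0.997, 0.078, -0.001], [0.078, -0.997, -0.0], [-0.001, 0.0, -1.0]]
contact_force: [-4.4, 1.2, 2.3]
grip_width: -0.001
time_s: 13.8
tcp_pos: [0.6049, -0.0133, 0.04]
tcp_rot: [[0.997, 0.078, -0.005], [0.078, -0.997, -0.001], [-0.005, 0.001, -1.0]]
contact_force: [-9.2, 0.4, 7.0]
grip_width: -0.001
compact_center []
compact_lid []
clip []
drawer_pull [([0.0, 209.0, 512.0, 53.0], 0.72)]
14.15 [ 0.60489343 -0.01331577  0.04000455] [-9.09450199  0.1813985   7.08146334]
```

View pics/wrist_g.png

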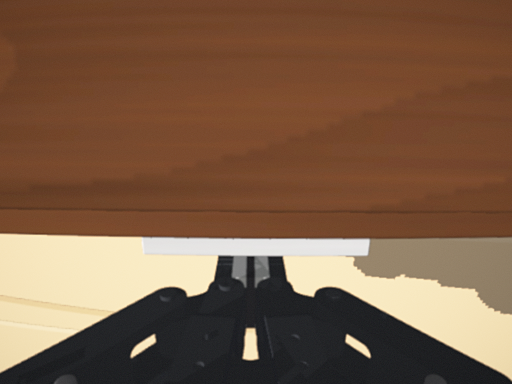

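View pics/pair_g.png

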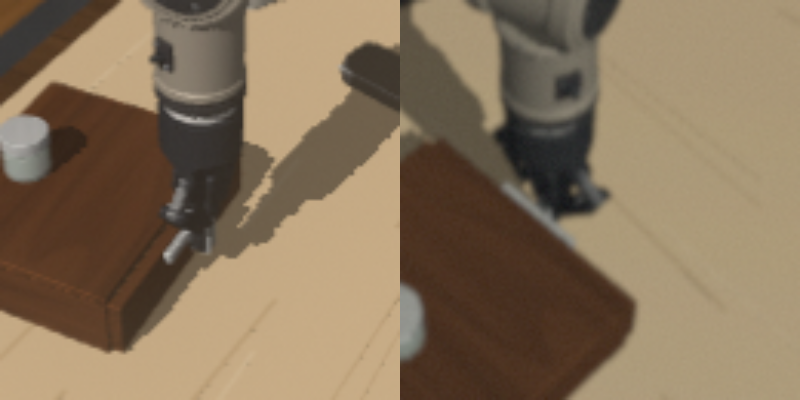

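The drawer stops hard at 9 N and the gap has closed. Next I back straight off and up.

```bash
python3 -m pendant '[0,-0.003,0,0,0,0,0, 0,-0.01,0,0,0,0,0, 0,-0.03,0,0,0,0,0, 0,-0.06,0,0,0,0,0, 0,-0.09,0,-0.01,0,0,0, 0,-0.11,0,-0.05,0,0,0, 0,-0.12,0,-0.09,0,0,0, 0,-0.12,0,-0.13,0,0,0, 0,-0.12,0,-0.15,0,0,0, 0,-0.12,0,-0.15,0,0,0]'; python3 look.py i
```

```text
time_s: 15.15
tcp_pos: [0.4903, -0.0225, 0.1939]
tcp_rot: [[0.997, 0.077, 0.008], [0.077, -0.997, -0.001], [0.008, 0.001, -1.0]]
contact_force: [-0.4, 0.4, -0.1]
grip_width: -0.001
compact_center [([83.0, 0.0, 339.0, 22.0], 0.49)]
compact_lid []
clip []
drawer_pull [([80.0, 0.0, 344.0, 23.0], 0.68)]
15.5 [ 0.48707524 -0.02239721  0.18916458] [-0.13789348  0.61264896 -0.22839656]
```

View pics/pair_i.png

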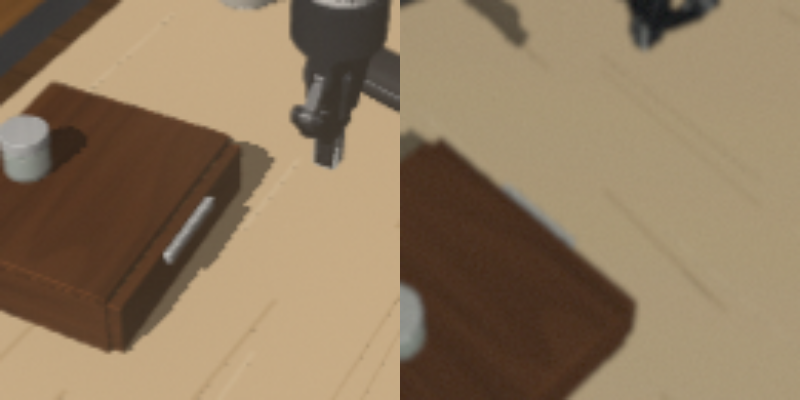

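View pics/side_i.png

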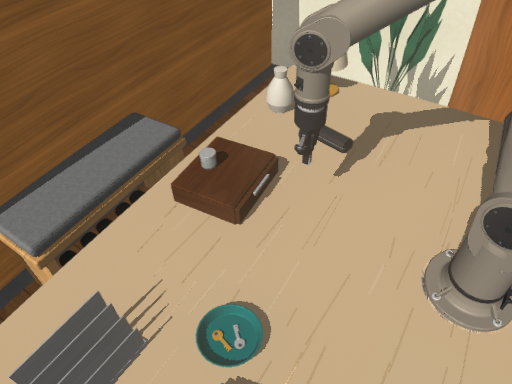

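The drawer is home: the pull is at about (262,184) in the side view and no gap shows. The jar, dish with keys and case are where they were, and the gripper is clear.

```bash
python3 -c "
from rig import ctrl
print(ctrl.hand_in())"
```

```text
the job is handed in; nothing more can be done
None
```

I pushed the compact's lid shut with closed fingertips, then pushed the drawer home by its pull, backed off and handed the job in at about 15.5 s. No verdict was reported.

- **Lid:** it was pressed down with the drawer still out by about 0.14 m. The highest force I read was about 12 N. The fingertips stopped 40 mm above the console, which matches the closed thickness, and the pictures afterwards showed the lid flat.
- **Drawer:** I pushed it at no more than about 0.1 m/s. My first estimate of the closed position was about 10 mm short and the picture showed a gap, so I crept on until it met its stop at about 9 N. The last pictures show no gap.
- **Everything else:** the jar, the dish with its keys and the spectacle case look unmoved. The gripper is clear and reads no significant force.
- **Not checked:** the compact and clip are out of sight now the drawer is shut, so I could not check them there. In the last picture that showed them, at the start of the drawer push, both were lying in the drawer. The finder did give a "compact" hit (0.49) in the last wrist picture. Its box matches the drawer-pull box, so I took it as a false report.

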